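# Put the bench ware in its holders

## Robot

A 6-joint arm with a two-finger parallel gripper is mounted at the origin on a cart in front of the work surface, level with it; the furniture and walls round the work are solid. World frame = base frame: x ahead of the robot, y to its left, z up, the work surface at z = 0. Lengths are in mm, angles in rad, forces in N, time in s.
With the tool pointing down it reaches from about 350 to 975 mm from the base axis. Payload 7.1 kg.
Tool frame: the origin (TCP) lies midway between the tips of the shut fingers; the grasp point (between the pads) lies 19 mm behind it (ctrl.grip_point_offset is the distance from the TCP to the grasp point, in mm); z points along the fingers, y is the line along which they close (so a half turn about z gives the same grasp; the last joint's range is limited). The gripper opens to 88 mm and grips with 3 to 60 N. Pads are 20 mm wide; open, the fingers measure 115 mm over their backs; the gripper's body (75 mm by 178 mm) begins 61 mm behind the grasp point.
Start: joints at [1.255, 0.423, 1.63, -0, 1.089, -0.019], TCP at [182.757, 597.666, 222.675] pointing down, gripper open.
Joint ranges: [-3, 3], [-0.9, 2.11], [0.09, 2.58], [-1.31, 4.45], [0.11, 2.69], [-2.54, 2.54]. Speed limits (rad/s): [2.39, 2.39, 3.01, 3.14, 3.14, 3.14].

## Interface

Orientations are given as a rotation vector (axis times angle).
In Python, from workcell import get_obs, optics, close_job, spotter, ctrl gives the robot as it stands. The module is installed in compiled form; this text tells all that it offers.
- The arm moves only by the tool move_arm, never from a script. Its argument "rows" is a list of rows, each a list of 5 numbers: the shift along the tool's x, y, z in cm, then the turn about the tool's z in degrees, then the opening in per cent of the stroke, from 0 (shut) to 100 (fully open). A call has 1 to 10 rows; each row shifts and turns the commanded pose from where the row before left it, along the tool's axes as they then stand; what a row does not reach is not made up. A row lasts 1/8 s, in which the tool goes at most 62.5 mm and 10.7 degrees, less where a joint would pass 70% of its speed; a pose out of reach is approached as far as the arm can. A call with a gripper value outside its range is refused whole. The fingers move at their own pace and stop on an object; the grip force is fixed at half the most. Time passes only in rows, so rows that do not move let the fingers close. It gives the time, the measured TCP pose, the force, the opening and the grip force at its end, in the units of the state.
- get_obs(): the state, without advancing time (a new reading comes with each control period).
- optics.get_image(name): name is "scene" or "top" or "wrist"; returns the picture (384x512x3 uint8, blue, green, red); there is no depth.
- optics.calibration(name): a dict with "camera_matrix" (3x3 intrinsics, pixels), "xyz" and "orientation" of the camera in the world. Camera axes: x right, y down, z forward; pixel columns grow to the right and rows downward; lengths in mm; the calibration is good to about 2 mm. A picture is of the moment at which its call begins: read the wrist's pose just before it. calibration takes no time and is no camera call; for the wrist camera it gives the pose at the moment of the call.
- close_job(): hands the job in; it is judged then, once.
Trained networks look in the newest picture that a camera, given by its name, has taken for a name from the list of things; names that differ only in an ending like _2 or _b are one class to them, and where a whole thing is asked for, a point or a joint stands for the part that bears it (a point fixed in the world has none). Each returns a list of dicts, best first, with "conf" (0 to 1); they miss things now and then, are a little off and sometimes report something else, mostly with a low value. They report only what shows in the picture. A call takes as long as a camera call. They do not tell look-alikes from the thing itself.
- spotter.find_in(camera, label): "point" ([column, row] in pixels, amid what is visible of it).
- spotter.regions_of(camera, label): "region" (384x512 bool, what is visible of it) and "point" ([column, row] in pixels, amid what is visible of it).
The state is a dict: "t": time; "qpos": joint angles; "qvel": joint speeds; "joint_torque": joint torques, N m; "ee_pos": TCP position; "orientation": TCP orientation; "ft_force": force on the tool from outside, world axes, zero at the start; "moment": the same for the moment, N m; "width": finger opening in mm; "grasp_force": force on a finger pad.
Only numpy, scipy, OpenCV 4.12 (cv2) and the standard library are available. Lean on these libraries where they do the work, as an engineer would, in place of code of your own. Each camera call takes 0.05 s, during which the arm holds its last target. There are 200 camera calls.

## Task

Tidy the bench: stand the white jar in the large round coaster, lay the box of test strips flat in the rectangular tray, and stand the crucible in the small round coaster. Put the lid on the crucible only once the crucible stands uncovered and released in its coaster, so that it ends covered. Leave the timer, the rubber stopper and the pipette bulb where they are.

Things in the scene. Friction and masses are not known exactly. Their poses are not given: they have to be found in the camera images.
- white_jar: white plastic jar with a blue cap, standing; body 56 mm in diameter (its upright side can be gripped anywhere below 60 mm), 68 mm high. Origin: centre of its underside, z up. (A similar jar stands far back to the left, out of reach: it is no part of the task.)
- crucible: open white porcelain crucible, standing: a cup tapering from 42 mm diameter at the rim to 26 mm at the foot, 35 mm high, empty. Origin: centre of its underside, z up. Grip it by the outside just below the rim.
- lid: white porcelain crucible lid: a disc 46 mm in diameter with a flat underside, 3 mm thick at the edge, rising to 7 mm at the middle, with an upright round knob 14 mm in diameter from 7 to 21 mm height. Starts lying on the bench, knob up. Origin: centre of its underside, z up through the knob. It rests flat on the crucible's rim (35 mm above the crucible's origin).
- strip_box: small blue box of test strips lying flat, 35 mm (its x) by 50 mm (its y) by 20 mm high. Origin: centre of its underside.
- jar_coaster: large round aluminium coaster with a cork floor and a raised rim, fixed to the bench: outside 80 mm in diameter, 10 mm high, recess 70 mm in diameter with its floor 4 mm above the bench. Origin: centre of its underside on the bench.
- crucible_coaster: small round aluminium coaster with a cork floor and a raised rim, fixed to the bench: outside 54 mm in diameter, 10 mm high, recess 44 mm in diameter with its floor 4 mm above the bench. Origin: centre of its underside on the bench.
- box_tray: rectangular aluminium tray with a cork floor and a raised rim, fixed to the bench: outside 59 mm (its x) by 74 mm (its y), 10 mm high; recess 49 by 64 mm with its floor 5 mm above the bench. Origin: centre of its underside on the bench. The box goes in with its long side along the tray's long side, either way round.
- timer: bystander: white bench timer 58 x 62 x 18 mm. Origin: centre of its underside.
- rubber_stopper: bystander: red-brown rubber stopper, 33 mm in diameter, 26 mm high. Origin: centre of its underside.
- pipette_bulb: bystander: black rubber pipette bulb, 54 x 78 x 50 mm. Origin: on its underside below the round part; the neck points to its +y.
Mind the look-alikes: they are no part of the job. What is shaped like the crucible_coaster but blue is not meant.

How it is judged:
By the outcome, as a careful person would: the job done as asked, in the order asked, and still so for the second after the job is handed in, with the robot touching nothing.
It also fails if it takes over 96 s, if anything falls off the work surface, if the arm or the gripper's body presses on something with over 40 N, if the wrist force passes 120 N, or if a joint passes its speed limit or range.

## Working session

There is one attempt and no reset: what is moved stays moved. The work goes in short steps, Python scripts to look and compute and a tool call to move; the robot and the scene stay as the last step left them, time stands still between calls to the robot, and variables do not carry over. Pictures are saved under pics/ and viewed, at most 15 in all, crops included, and the job is handed in when it is done.

Besides the shell and the picture viewer there is one more tool, called by a JSON object that holds its "method" and its "body". move_arm: Moves the arm, as the interface text tells. Its arguments: {"type":"object","properties":{"rows":{"type":"array","items":{"type":"array","items":{"type":"number"}}}},"required":["rows"]}

```bash
mkdir -p pics; cat > h.py <<'E'
import numpy as np, cv2
from scipy.spatial.transform import Rotation as R
from workcell import get_obs, optics, close_job, spotter, ctrl
def ray(cam,px,z,cal=None):
    c=cal or optics.calibration(cam); K=np.array(c["camera_matrix"])
    o=np.array(c["orientation"]); M=R.from_rotvec(o).as_matrix() if o.size==3 else (o if o.shape==(3,3) else None)
    d=M@np.linalg.inv(K)@np.array([px[0],px[1],1.]); p=np.array(c["xyz"],float)
    return (p+d*(z-p[2])/d[2])
def tool(target):
    s=get_obs(); M=R.from_rotvec(s["orientation"]).as_matrix()
    return np.round(M.T@(np.array(target)-np.array(s["ee_pos"]))/10,2)
E
python3 - <<'E'
from h import *
for c in ("scene","top","wrist"):
    cv2.imwrite(f"pics/{c}0.png",optics.get_image(c)); 
    if c!="wrist": print(c,optics.calibration(c))
s=get_obs(); print(s["t"],s["ee_pos"],R.from_rotvec(s["orientation"]).as_matrix().round(3))
H=dict(white_jar=34,crucible=20,lid=5,strip_box=15,jar_coaster=7,crucible_coaster=7,box_tray=7,timer=18,rubber_stopper=20,pipette_bulb=30)
for n,z in H.items():
    for d in spotter.find_in("top",n): print(n,d["conf"],np.round(d["point"]),ray("top",d["point"],z).round())
E
```

```text
scene {'camera_matrix': array([[455.71503471,   0.        , 256.41193076],
       [  0.        , 455.71503471, 193.1409061 ],
       [  0.        ,   0.        ,   1.        ]]), 'xyz': array([-438.89081351,  919.26839603,  678.41378121]), 'orientation': array([-0.99500701,  2.12547627, -1.29141802])}
top {'camera_matrix': array([[403.71637684,   0.        , 249.5551465 ],
       [  0.        , 403.71637684, 191.05395984],
       [  0.        ,   0.        ,   1.        ]]), 'xyz': array([ 334.42829427,  116.37910106, 1260.58804448]), 'orientation': array([-2.09978491,  2.15655872, -0.18509156])}
0.15 [182.6270117  597.30193411 222.0967054 ] [[-0.956  0.292 -0.   ]
 [ 0.292  0.956 -0.001]
 [ 0.    -0.001 -1.   ]]
white_jar 0.49 [207. 214.] [486. 248.  34.]
crucible 0.68 [220. 256.] [359. 213.  20.]
lid 0.43 [137. 212.] [501. 471.   5.]
strip_box 0.59 [380. 246.] [ 375. -276.   15.]
jar_coaster 0.98 [181. 185.] [582. 334.   7.]
crucible_coaster 0.74 [111. 164.] [657. 556.   7.]
crucible_coaster 0.67 [173. 254.] [367. 357.   7.]
crucible_coaster 0.61 [220. 177.] [604. 208.   7.]
crucible_coaster 0.53 [158. 214.] [491. 403.   7.]
box_tray 0.85 [161. 214.] [491. 394.   7.]
timer 0.64 [185. 145.] [709. 318.  18.]
rubber_stopper 0.47 [143. 160.] [663. 452.  20.]
pipette_bulb 0.69 [114. 244.] [402. 530.  30.]
```

View pics/top0.png

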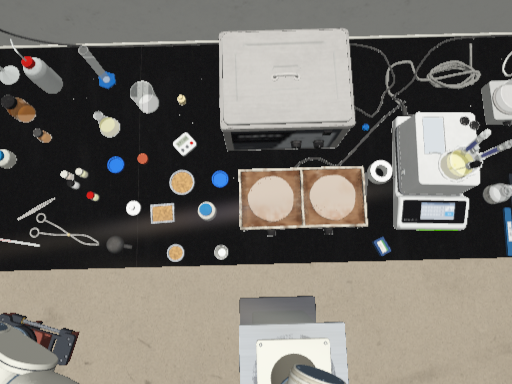

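View pics/scene0.png

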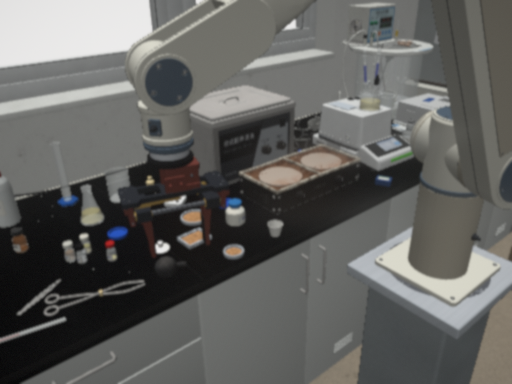

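The top view shows the jar at (207,211), crucible (221,252), lid (133,208), box (382,246), large coaster (181,182), cork small coaster (175,253), tray (162,213) and timer (185,144). The stopper is at (142,158) and the bulb at (115,244). The blue coasters at (116,165) and (220,179) are decoys. I'll go above the work area for a wrist view.

{"method": "move_arm", "body": {"rows": [[-3.7, -2.0, -1.45, 0, 100], [-3.7, -2.0, -1.45, 0, 100], [-3.7, -2.0, -1.45, 0, 100], [-3.7, -2.0, -1.45, 0, 100], [-3.7, -2.0, -1.45, 0, 100], [-3.7, -2.0, -1.45, 0, 100], [-3.7, -2.0, -1.45, 0, 100], [-3.7, -2.0, -1.45, 0, 100], [-3.7, -2.0, -1.45, 0, 100], [0, 0, 0, 0, 100]]}}

```text
t: 1.9
ee_pos: [450.5, 326.8, 354.4]
orientation: [0.47, 3.104, 0.002]
ft_force: [-0.6, 0.9, -0.5]
width: 87.9
grasp_force: 0.0
```

```bash
cat >> h.py <<'E'
H=dict(white_jar=34,crucible=20,lid=5,strip_box=20,jar_coaster=10,crucible_coaster=10,box_tray=10,timer=18,rubber_stopper=20,pipette_bulb=30)
def look(names,fn=None,cam="wrist"):
    cal=optics.calibration(cam); im=optics.get_image(cam)
    if fn: cv2.imwrite(f"pics/{fn}.png",im)
    for n in names:
        for d in spotter.regions_of(cam,n):
            if d["conf"]<.25: continue
            m=d["region"].astype(np.uint8); c=max(cv2.findContours(m,0,1)[0],key=cv2.contourArea)
            w=np.array([ray(cam,p[0],H[n],cal)[:2] for p in c],np.float32)
            (cx,cy),(a,b),g=cv2.minAreaRect(w); e=cv2.minEnclosingCircle(w)
            edge=(c.min(),c[...,0].max(),c[...,1].max())
            print(n,round(d["conf"],2),np.round(d["point"]),"rect",round(cx),round(cy),round(a),round(b),round(g),"circ",np.round(e[0]),round(e[1]),edge)
def st():
    s=get_obs(); M=R.from_rotvec(s["orientation"]).as_matrix()
    print("t",s["t"],"tcp",np.round(s["ee_pos"],1),"yaw x-axis",np.degrees(np.arctan2(M[1,0],M[0,0])).round(1),"w",s["width"],"gf",s["grasp_force"],"F",np.round(s["ft_force"],1),"q",np.round(s["qpos"],2))
    return s
E
python3 - <<'E'
from h import *
s=st(); c=optics.calibration("wrist"); M=R.from_rotvec(s["orientation"]).as_matrix()
print("cam in tool",M.T@(c["xyz"]-s["ee_pos"]), (M.T@R.from_rotvec(c["orientation"]).as_matrix()).round(2))
look(list(H),"w1")
E
```

```text
t 1.9 tcp [450.5 326.8 354.4] yaw x-axis 162.8 w 87.94809959540594 gf 0.0 F [-0.6  0.9 -0.5] q [ 0.61  0.19  1.64 -0.    1.3  -0.66]
cam in tool [  68.87034718   -0.70668899 -162.02253098] [[-0.   -0.97 -0.26]
 [ 1.   -0.    0.  ]
 [-0.   -0.26  0.97]]
white_jar 0.97 [228. 189.] rect 494 248 55 65 54 circ [494. 249.] 33 (np.int32(174), np.int32(242), np.int32(208))
lid 0.72 [349. 163.] rect 513 480 43 43 59 circ [513. 480.] 23 (np.int32(150), np.int32(361), np.int32(173))
jar_coaster 0.95 [284. 222.] rect 590 328 79 76 27 circ [589. 329.] 40 (np.int32(202), np.int32(303), np.int32(239))
crucible_coaster 0.88 [398. 220.] rect 652 539 55 56 73 circ [653. 541.] 31 (np.int32(207), np.int32(409), np.int32(234))
crucible_coaster 0.84 [258. 107.] rect 370 347 48 50 73 circ [371. 346.] 26 (np.int32(92), np.int32(272), np.int32(122))
crucible_coaster 0.63 [229. 241.] rect 595 209 52 57 72 circ [595. 208.] 29 (np.int32(213), np.int32(239), np.int32(254))
box_tray 0.81 [301. 164.] rect 492 389 60 72 3 circ [492. 390.] 44 (np.int32(146), np.int32(322), np.int32(185))
pipette_bulb 0.64 [368.  96.] rect 402 516 51 75 15 circ [397. 514.] 40 (np.int32(76), np.int32(383), np.int32(107))
```

View pics/w1.png

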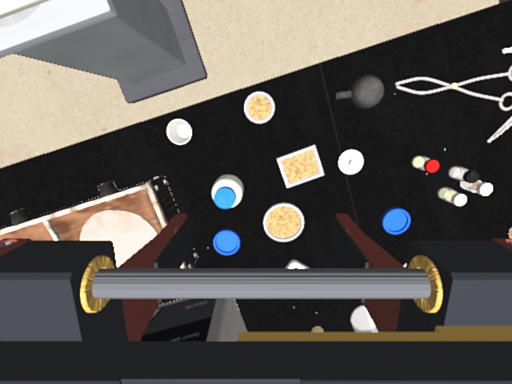

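The wrist view shows the crucible at (179,131), jar cap (226,197), tray (300,166), cork small coaster (259,107), large coaster (284,222) and lid (350,162). I'll turn the gripper to close along world x, above the jar.

{"method": "move_arm", "body": {"rows": [[0, 0, 2, 10.4, 100], [0, 0, 2, 10.4, 100], [0, 0, 2, 10.4, 100], [0, 0, 2, 10.4, 100], [0, 0, 2, 10.4, 100], [0, 0, 2, 10.4, 100], [0, 0, 2, 10.4, 100], [-2.6, 1.3, 0.7, 0, 100], [-2.6, 1.3, 0.7, 0, 100], [-2.6, 1.3, 0.7, 0, 100]]}}

```text
t: 3.7
ee_pos: [488.1, 249.8, 191.9]
orientation: [2.217, 2.226, 0.0]
ft_force: [0.6, 0.4, 0.4]
width: 87.7
grasp_force: 0.0
```

```bash
python3 - <<'E'
from h import *
st(); look(["white_jar","jar_coaster","crucible","crucible_coaster"],"w2")
E
```

```text
t 3.7 tcp [488.1 249.8 191.9] yaw x-axis 90.2 w 87.70052899267448 gf 0.0 F [0.6 0.4 0.4] q [ 0.45  0.35  1.83 -0.    0.97  0.45]
white_jar 0.88 [266. 172.] rect 495 249 58 55 72 circ [495. 250.] 30 (np.int32(151), np.int32(289), np.int32(200))
jar_coaster 0.62 [346. 107.] rect 590 329 79 77 21 circ [590. 328.] 40 (np.int32(72), np.int32(380), np.int32(140))
jar_coaster 0.44 [422.   4.] rect 665 439 22 4 0 circ [665. 441.] 11 (np.int32(0), np.int32(434), np.int32(4))
crucible 0.84 [162. 210.] rect 362 205 49 36 45 circ [363. 203.] 25 (np.int32(144), np.int32(179), np.int32(226))
crucible_coaster 0.82 [350. 198.] rect 598 213 49 55 82 circ [598. 211.] 28 (np.int32(182), np.int32(365), np.int32(219))
crucible_coaster 0.72 [160.  88.] rect 372 347 52 55 72 circ [371. 347.] 28 (np.int32(66), np.int32(185), np.int32(113))
```

View pics/w2.png

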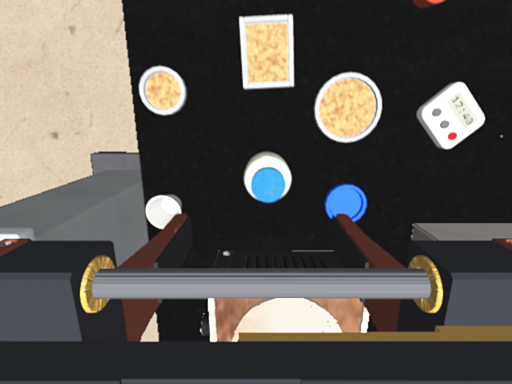

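The jar cap centre is at (268,184), and the crucible rim is near (164,208). Working out those positions.

```bash
python3 - <<'E'
from h import *
print(ray("wrist",(268,184),68),ray("wrist",(267,173),34), ray("wrist",(164,208),35))
E
```

```text
[495.78086094 249.30504493  68.        ] [495.40272441 254.31977035  34.        ] [370.65881038 210.84323681  35.        ]
```

{"method": "move_arm", "body": {"rows": [[0, 0.75, 4, 0, 100], [0, 0, 4.5, 0, 100], [0, 0, 4.5, 0, 100], [0, 0, 3, 0, 100], [0, 0, 1.1, 0, 100], [0, 0, 0, 0, 30], [0, 0, 0, 0, 30], [0, 0, 0, 0, 30], [0, 0, 0, 0, 30], [0, 0, 0, 0, 30]]}}

```text
t: 5.2
ee_pos: [495.9, 250.6, 22.2]
orientation: [2.218, 2.225, 0.002]
ft_force: [-1.1, 0.2, 6.8]
width: 55.5
grasp_force: 30.0
```

{"method": "move_arm", "body": {"rows": [[0, 0, -3, 0, 30], [0, 0, -3, 0, 30], [1.9, 2.35, 0, 0, 30], [1.9, 2.35, 0, 0, 30], [2, 2.35, 0, 0, 30], [2, 2.35, 0, 0, 30], [0, 0, 2.5, 0, 30], [0, 0, 1.5, 0, 30], [0, 0, 0, 0, 30], [0, 0, 0, 0, 30]]}}

```text
t: 6.45
ee_pos: [589.2, 328.5, 41.6]
orientation: [2.218, 2.225, 0.0]
ft_force: [0.1, -0.7, -0.9]
width: 55.4
grasp_force: 30.0
```

```bash
python3 - <<'E'
from h import *
st(); look(["white_jar","jar_coaster","box_tray","crucible_coaster"],"w3")
E
```

```text
t 6.45 tcp [589.2 328.5  41.6] yaw x-axis 90.2 w 55.42149471050569 gf 29.99905228614807 F [ 0.1 -0.7 -0.9] q [ 0.49  0.72  1.6  -0.    0.83  0.49]
white_jar 0.73 [  0. 187.] rect 426 352 22 4 77 circ [425. 352.] 11 (np.int32(0), np.int32(6), np.int32(205))
white_jar 0.63 [261. 231.] rect 589 326 64 58 0 circ [589. 321.] 35 (np.int32(184), np.int32(308), np.int32(267))
jar_coaster 0.89 [267. 179.] rect 591 346 78 48 1 circ [591. 333.] 39 (np.int32(156), np.int32(316), np.int32(221))
box_tray 0.71 [124. 119.] rect 496 390 62 74 3 circ [495. 390.] 47 (np.int32(67), np.int32(175), np.int32(180))
crucible_coaster 0.72 [  1. 190.] rect 403 346 25 4 77 circ [401. 346.] 13 (np.int32(0), np.int32(6), np.int32(204))
crucible_coaster 0.64 [274. 320.] rect 598 232 46 19 2 circ [598. 225.] 23 (np.int32(243), np.int32(298), np.int32(332))
```

View pics/w3.png

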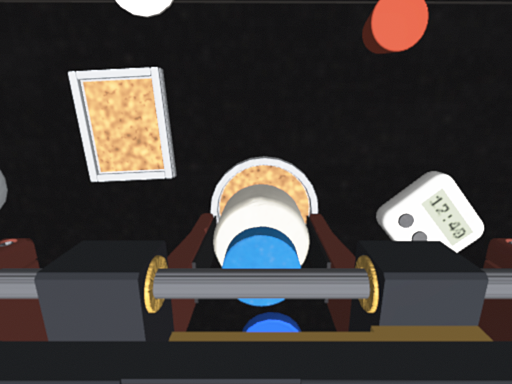

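The jar is over the coaster, whose centre is near (591,330). The timer lies close on the right, so I'll open only partly.

{"method": "move_arm", "body": {"rows": [[0.1, 0.1, 0.8, 0, 30], [0, 0, 0.5, 0, 30], [0, 0, 0.2, 0, 30], [0, 0, 0, 0, 30]]}}

```text
t: 7.2
ee_pos: [589.7, 329.5, 26.3]
orientation: [-2.217, -2.225, 0.001]
ft_force: [-3.5, -1.2, 3.3]
width: 55.4
grasp_force: 30.0
```

{"method": "move_arm", "body": {"rows": [[0, 0, 0, 0, 78], [0, 0, 0, 0, 78], [0, 0, 0, 0, 78], [0, 0, -4, 0, 78], [0, 0, -6, 0, 78], [0, 0, -6, 0, 78], [0, 0, -6, 0, 78], [-1, -5, 0, 0, 78], [-1, -5, 0, 0, 78], [-1, -5, 0, 0, 78]]}}

```text
t: 8.45
ee_pos: [438.7, 298.7, 246.3]
orientation: [2.218, 2.225, 0.001]
ft_force: [-0.2, 0.6, -0.4]
width: 68.6
grasp_force: 0.0
```

{"method": "move_arm", "body": {"rows": [[-5.2, -0.6, 0, 0, 78], [-5.2, -0.6, 0, 0, 78], [-5.2, -0.6, 0, 0, 78], [-5.2, -0.6, 0, 0, 78], [-5.2, -0.6, 0, 0, 78], [-5.2, -0.6, 0, 0, 78], [-5.2, -0.6, 0, 0, 78], [-5.2, -0.6, 0, 0, 78], [-5.2, -0.6, 0, 0, 78], [-5.2, -0.6, 0, 0, 78]]}}

```text
t: 9.7
ee_pos: [381.6, -222.9, 246.5]
orientation: [2.217, 2.224, 0.0]
ft_force: [-0.0, -0.2, -0.1]
width: 68.6
grasp_force: 0.0
```

```bash
python3 - <<'E'
from h import *
st(); look(["strip_box"],"w4"); look(["white_jar","jar_coaster"],"t4","top")
E
```

```text
t 9.7 tcp [ 381.6 -222.9  246.5] yaw x-axis 90.2 w 68.57983598422142 gf 0.0 F [-0.  -0.2 -0.1] q [-0.56  0.12  1.99  0.    1.03 -0.56]
strip_box 0.59 [258. 203.] rect 373 -281 51 39 26 circ [ 373. -281.] 29 (np.int32(188), np.int32(273), np.int32(221))
white_jar 0.79 [184. 184.] rect 588 329 61 52 45 circ [587. 329.] 31 (np.int32(172), np.int32(190), np.int32(191))
jar_coaster 0.53 [188. 188.] rect 587 327 69 74 39 circ [590. 329.] 39 (np.int32(170), np.int32(194), np.int32(194))
jar_coaster 0.53 [161. 216.] rect 493 391 59 75 2 circ [491. 391.] 44 (np.int32(150), np.int32(174), np.int32(223))
jar_coaster 0.42 [222. 254.] rect 368 210 40 39 88 circ [368. 209.] 21 (np.int32(214), np.int32(227), np.int32(259))
```

View pics/w4.png

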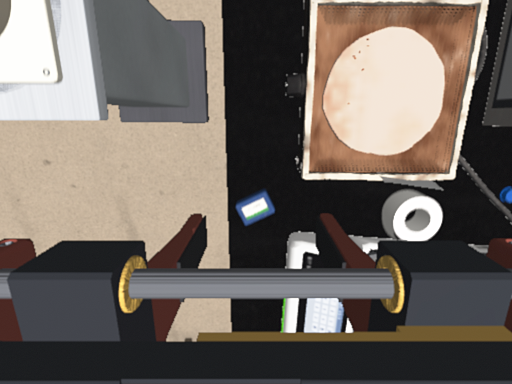

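The box is at (255,207), with its long axis about 26° from world x. The balance and hotplate stand close by, so I'll check clearances with enlarged crops.

```bash
python3 - <<'E'
import cv2,numpy as np
a=cv2.imread("pics/t4.png")[150:270,330:490]; b=cv2.imread("pics/w4.png")[140:260,210:370]; c=cv2.imread("pics/scene0.png")[100:220,310:470]
f=lambda x:cv2.resize(x,None,fx=2.45,fy=2.45,interpolation=2)
z=np.zeros_like(f(a))
cv2.imwrite("pics/c4.png",np.vstack([np.hstack([f(a),f(b)]),np.hstack([f(c),z])]))
E
```

```text
(no output)
```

View pics/c4.png

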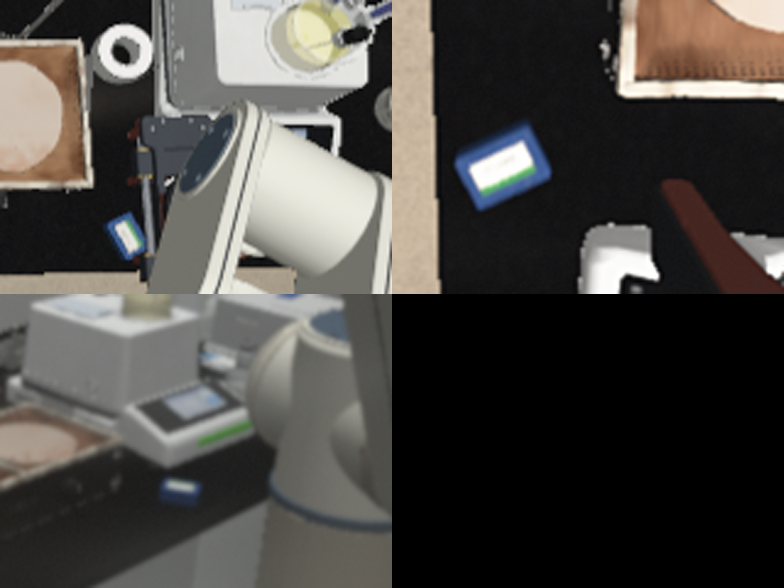

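```bash
python3 - <<'E'
from h import *
for z in (0,30,60,90): print(z,ray("wrist",(303,179),z)[:2].round(),ray("top",(366.7,226.3),z)[:2].round(),"bal front-left",ray("wrist",(288,233),z)[:2].round(),ray("top",(397,230),z)[:2].round())
print(ray("wrist",(255,207),20))
E
```

```text
0 [ 446. -244.] [ 437. -246.] bal front-left [ 425. -332.] [ 423. -339.]
30 [ 441. -237.] [ 435. -237.] bal front-left [ 422. -319.] [ 421. -328.]
60 [ 436. -231.] [ 432. -229.] bal front-left [ 419. -306.] [ 419. -317.]
90 [ 432. -224.] [ 430. -220.] bal front-left [ 416. -293.] [ 417. -307.]
[ 373.44442254 -282.13445626   20.        ]
```

Balance front corner is around (421,-320) and low, and the hotplate is about 60 mm high. The short-side grip clears both.

{"method": "move_arm", "body": {"rows": [[-5.8, -0.8, 0, 0, 60], [0, 0, 2, 10.7, 60], [0, 0, 2, 10.7, 60], [0, 0, 2, 10.7, 60], [0, 0, 2, 10.7, 60], [0, 0, 2, 10.7, 60], [0, 0, 2, 10.7, 60], [0, 0, 0, 0, 60]]}}

```text
t: 10.95
ee_pos: [373.7, -277.1, 125.2]
orientation: [-3.057, -0.712, 0.003]
ft_force: [-0.2, 0.2, -0.3]
width: 52.5
grasp_force: 0.0
```

```bash
python3 - <<'E'
from h import *
st(); look(["strip_box"],"w5")
E
```

```text
t 10.95 tcp [ 373.7 -277.1  125.2] yaw x-axis 26.2 w 52.54400422166627 gf 0.0 F [-0.2  0.2 -0.3] q [-0.66  0.35  2.04  0.    0.76  0.45]
strip_box 0.81 [272. 188.] rect 376 -284 53 36 27 circ [ 375. -283.] 30 (np.int32(163), np.int32(285), np.int32(214))
```

View pics/w5.png

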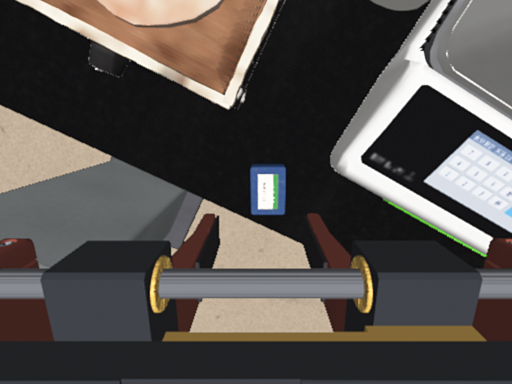

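The box at (268,189) is aligned with the gripper. Small correction, then descend.

{"method": "move_arm", "body": {"rows": [[-0.1, 0.65, 3, 0, 60], [0, 0, 4, 0, 60], [0, 0, 3, 0, 60], [0, 0, 1.7, 0, 60], [0, 0, 0, 0, 60], [0, 0, 0, 0, 15], [0, 0, 0, 0, 15], [0, 0, 0, 0, 15], [0, 0, 0, 0, 15], [0, 0, 0, 0, 15]]}}

```text
t: 12.3
ee_pos: [376.7, -285.8, 10.2]
orientation: [3.06, 0.706, 0.002]
ft_force: [-0.7, 1.3, 7.2]
width: 34.4
grasp_force: 30.0
```

{"method": "move_arm", "body": {"rows": [[0, 0, -3.5, 0, 15], [0, 0, -5, 0, 15], [0, 0, -5.5, 0, 15], [0, 0, -5.5, -2.8, 15], [0, 0, -4.5, -10.7, 15], [0, 0, 0, -10.7, 15], [0, 0, 0, -10.7, 15], [0, 0, 0, -10.7, 15], [0, 0, 0, -10.7, 15], [0, 0, 0, -10.7, 15]]}}

```text
t: 13.55
ee_pos: [375.8, -285.2, 249.5]
orientation: [2.155, 2.285, 0.0]
ft_force: [-0.1, -0.1, 0.1]
width: 34.7
grasp_force: 30.0
```

{"method": "move_arm", "body": {"rows": [[5.0, 1.2, 0, 0, 15], [5.6, 1.3, 0, 0, 15], [5.6, 1.3, 0, 0, 15], [5.6, 1.3, 0, 0, 15], [5.6, 1.3, 0, 0, 15], [5.6, 1.3, 0, 0, 15], [5.6, 1.3, 0, 0, 15], [5.6, 1.3, 0, 0, 15], [5.6, 1.3, 0, 0, 15], [5.6, 1.3, 0, 0, 15]]}}

```text
t: 14.8
ee_pos: [475.8, 276.5, 249.6]
orientation: [2.162, 2.279, 0.001]
ft_force: [0.7, -1.0, -0.6]
width: 34.4
grasp_force: 30.0
```

```bash
python3 - <<'E'
from h import *
st(); look(["box_tray","lid","crucible","crucible_coaster"]); print(tool((493,390,100)))
E
```

```text
t 14.8 tcp [475.8 276.5 249.6] yaw x-axis 93.0 w 34.42385645566847 gf 29.998924434185028 F [ 0.7 -1.  -0.6] q [ 0.5   0.28  1.77 -0.    1.09  0.45]
box_tray 0.87 [280.  79.] rect 494 389 58 73 3 circ [494. 390.] 46 (np.int32(54), np.int32(300), np.int32(111))
lid 0.66 [297.  14.] rect 513 476 43 31 3 circ [513. 482.] 22 (np.int32(0), np.int32(314), np.int32(27))
crucible 0.71 [185. 213.] rect 364 202 45 42 90 circ [366. 202.] 24 (np.int32(169), np.int32(197), np.int32(225))
crucible_coaster 0.95 [340. 210.] rect 598 210 54 55 6 circ [598. 210.] 29 (np.int32(194), np.int32(355), np.int32(228))
crucible_coaster 0.77 [188. 110.] rect 371 348 53 50 3 circ [371. 348.] 27 (np.int32(91), np.int32(207), np.int32(128))
[11.49  2.4  14.89]
```

{"method": "move_arm", "body": {"rows": [[4.4, 1, 2, 0, 15], [4, 0.9, 4, 0, 15], [3, 0.6, 5, 0, 15], [0, 0, 5, 0, 15], [0, 0, 4, 0, 15], [0, 0, 2.2, 0, 15], [0, 0, 0, 0, 15]]}}

```text
t: 15.92
ee_pos: [494.6, 388.2, 26.4]
orientation: [-2.164, -2.277, 0.004]
ft_force: [0.1, 0.3, -0.2]
width: 34.5
grasp_force: 30.0
```

```bash
python3 - <<'E'
from h import *
st(); look(["box_tray","strip_box","lid"],"w6"); print(tool((494,389.5,16)))
E
```

```text
t 15.925 tcp [494.6 388.2  26.4] yaw x-axis 92.9 w 34.52829671203517 gf 29.99980866909027 F [ 0.1  0.3 -0.2] q [ 0.65  0.69  1.71 -0.    0.74  0.6 ]
box_tray 0.6 [260. 180.] rect 493 410 58 35 3 circ [493. 410.] 34 (np.int32(162), np.int32(304), np.int32(213))
strip_box 0.91 [264. 228.] rect 495 384 39 54 3 circ [495. 383.] 31 (np.int32(191), np.int32(291), np.int32(267))
lid 0.6 [298.  77.] rect 514 482 44 44 7 circ [514. 482.] 23 (np.int32(35), np.int32(335), np.int32(112))
[-0.08 -0.23  1.32]
```

View pics/w6.png

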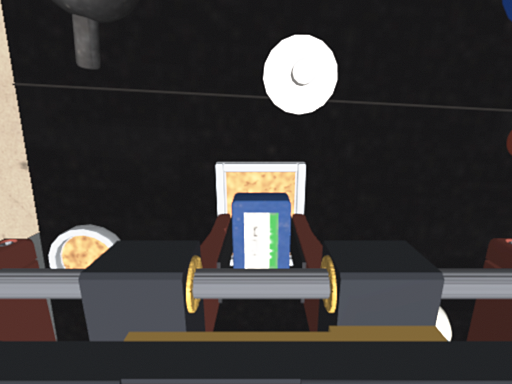

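The box is straight and centred over the tray: far rim at row 163, box at column 262. Lower and release with a small opening.

{"method": "move_arm", "body": {"rows": [[0.15, -0.1, 0.6, 0, 15], [0, 0, 0.5, 0, 15], [0, 0, 0, 0, 15], [0, 0, 0, 0, 15]]}}

```text
t: 16.62
ee_pos: [493.8, 391.2, 16.1]
orientation: [-2.163, -2.279, 0.0]
ft_force: [-0.6, -0.3, -0.5]
width: 34.3
grasp_force: 30.0
```

{"method": "move_arm", "body": {"rows": [[0, 0, 0.1, 0, 15], [0, 0, 0, 0, 55], [0, 0, 0, 0, 55], [0, 0, 0, 0, 55], [0, 0, -4, 0, 60], [0, 0, -5, 0, 60], [-4.3, -3.3, -3, 0, 80], [-4.3, -3.3, 0, 0, 80], [-4.3, -3.3, 0, 0, 80], [-4.3, -3.3, 0, 0, 80]]}}

```text
t: 17.88
ee_pos: [370.1, 211.3, 135.5]
orientation: [2.162, 2.279, 0.001]
ft_force: [0.7, -0.2, -0.6]
width: 70.5
grasp_force: 0.0
```

```bash
python3 - <<'E'
from h import *
st(); look(["box_tray","strip_box","crucible","crucible_coaster"],"w7"); print(tool((371,347.5,100)))
E
```

```text
t 17.875 tcp [370.1 211.3 135.5] yaw x-axis 93.0 w 70.52730832073173 gf 0.0 F [ 0.7 -0.2 -0.6] q [ 0.49  0.28  2.12 -0.    0.74  0.44]
box_tray 0.56 [387.  33.] rect 493 369 64 38 3 circ [492. 371.] 36 (np.int32(0), np.int32(438), np.int32(46))
strip_box 0.6 [409.  15.] rect 493 372 44 25 3 circ [493. 374.] 24 (np.int32(0), np.int32(434), np.int32(32))
crucible 0.97 [260. 194.] rect 369 202 43 43 3 circ [368. 201.] 23 (np.int32(173), np.int32(279), np.int32(213))
crucible_coaster 0.67 [270.  43.] rect 370 347 53 52 66 circ [370. 347.] 27 (np.int32(9), np.int32(296), np.int32(73))
crucible_coaster 0.66 [470. 192.] rect 595 209 52 60 75 circ [595. 209.] 30 (np.int32(170), np.int32(495), np.int32(218))
[13.42  0.57  3.58]
```

View pics/w7.png

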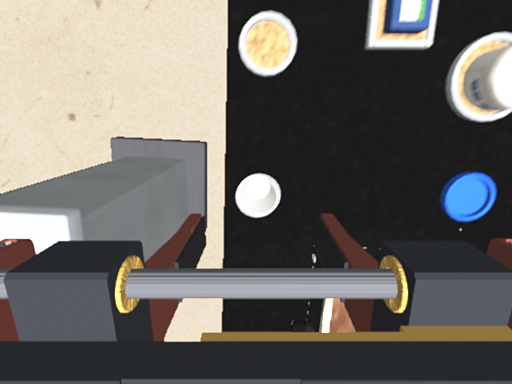

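The crucible rim centre is at (258,195) and the box lies in the tray.

```bash
python3 - <<'E'
from h import *
p=ray("wrist",(258,195),35);print(p, tool((p[0],p[1],9)))
E
```

```text
[370.25790076 206.15846341  35.        ] [-0.7  -0.25 12.67]
```

{"method": "move_arm", "body": {"rows": [[-0.55, -0.05, 3, 0, 80], [0, 0, 4, 0, 80], [0, 0, 4, 0, 80], [0, 0, 1.6, 0, 80], [0, 0, 0, 0, 30], [0, 0, 0, 0, 25], [0, 0, 0, 0, 25], [0, 0, 0, 0, 25], [0, 0, 0, 0, 25], [0, 0, 0, 0, 25]]}}

```text
t: 19.38
ee_pos: [371.5, 207.3, 9.7]
orientation: [2.162, 2.278, 0.002]
ft_force: [0.5, 1.4, 6.7]
width: 39.3
grasp_force: 30.0
```

```bash
python3 - <<'E'
from h import *
for i in range(2): st(); look(["crucible"])
E
```

```text
t 19.375 tcp [371.5 207.3   9.7] yaw x-axis 93.0 w 39.29834453830816 gf 30.00105590775547 F [0.5 1.4 6.7] q [0.48 0.55 2.16 0.   0.43 0.43]
crucible 0.63 [260. 241.] rect 371 205 44 39 3 circ [371. 201.] 24 (np.int32(207), np.int32(296), np.int32(268))
t 19.475 tcp [371.5 207.3   9.7] yaw x-axis 93.0 w 39.639914377357286 gf 30.001212973048723 F [-0.3  0.7  6.1] q [0.48 0.55 2.16 0.   0.43 0.43]
crucible 0.63 [262. 244.] rect 372 205 44 38 3 circ [371. 200.] 24 (np.int32(208), np.int32(297), np.int32(267))
```

{"method": "move_arm", "body": {"rows": [[0, 0, -2, 0, 25], [0, 0, -3, 0, 25], [3.5, 0.2, 0, 0, 25], [3.5, 0.15, 0, 0, 25], [3.5, 0.15, 0, 0, 25], [3.5, 0.15, 0, 0, 25], [0, 0, 2, 0, 25], [0, 0, 0.5, 0, 25], [0, 0, 0, 0, 25]]}}

```text
t: 20.7
ee_pos: [369.5, 346.4, 33.8]
orientation: [-2.163, -2.278, 0.003]
ft_force: [0.1, -0.8, 0.2]
width: 39.4
grasp_force: 30.0
```

```bash
python3 - <<'E'
from h import *
st(); look(["crucible","crucible_coaster"],"w8")
E
```

```text
t 20.7 tcp [369.5 346.4  33.8] yaw x-axis 93.0 w 39.365007012147224 gf 29.999960655218274 F [ 0.1 -0.8  0.2] q [ 0.73  0.56  1.99 -0.    0.59  0.68]
crucible 0.84 [260. 244.] rect 370 333 51 43 3 circ [370. 327.] 28 (np.int32(209), np.int32(296), np.int32(267))
crucible 0.43 [260. 198.] rect 370 361 50 36 5 circ [370. 355.] 25 (np.int32(173), np.int32(299), np.int32(226))
crucible_coaster 0.87 [262. 199.] rect 370 357 53 37 6 circ [370. 351.] 26 (np.int32(175), np.int32(299), np.int32(227))
```

View pics/w8.png

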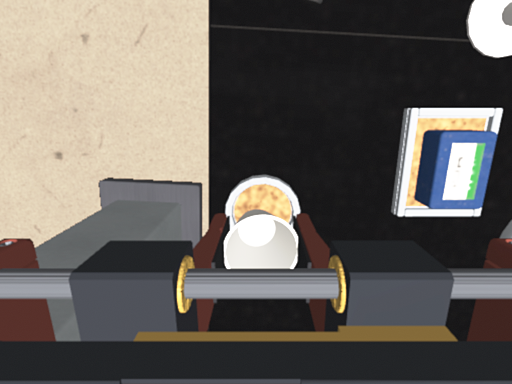

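The crucible (261,245) is aligned with the coaster (262,205), and the box sits in the tray. Lower it.

{"method": "move_arm", "body": {"rows": [[0.15, 0.05, 1, 0, 25], [0, 0, 0.6, 0, 25], [0, 0, 0.3, 0, 25], [0, 0, 0, 0, 25]]}}

```text
t: 21.35
ee_pos: [370.2, 348.5, 14.8]
orientation: [-2.163, -2.279, 0.001]
ft_force: [-0.4, 0.6, 0.7]
width: 39.6
grasp_force: 30.0
```

{"method": "move_arm", "body": {"rows": [[0, 0, 0.1, 0, 25], [0, 0, 0, 0, 65], [0, 0, 0, 0, 65], [0, 0, 0, 0, 65], [0, 0, -4, 0, 65], [0, 0, -5, 0, 65], [3.1, 3.75, -3, 0, 65], [3.1, 3.75, 0, 0, 65], [3.1, 3.75, 0, 0, 65], [3.1, 3.75, 0, 0, 65]]}}

```text
t: 22.6
ee_pos: [514.8, 481.3, 134.4]
orientation: [2.163, 2.279, 0.0]
ft_force: [0.4, 0.4, 0.5]
width: 57.4
grasp_force: 0.0
```

```bash
python3 - <<'E'
from h import *
s=st(); look(["lid","pipette_bulb","rubber_stopper"],"w9"); look(["crucible","crucible_coaster"],cam="top")
E
```

```text
t 22.6 tcp [514.8 481.3 134.4] yaw x-axis 93.0 w 57.37716779683005 gf 0.0 F [0.4 0.4 0.5] q [0.73 0.63 1.49 0.   1.01 0.68]
lid 0.58 [258. 181.] rect 514 484 44 44 3 circ [514. 484.] 23 (np.int32(159), np.int32(280), np.int32(199))
pipette_bulb 0.85 [143. 137.] rect 405 521 56 68 25 circ [400. 517.] 37 (np.int32(104), np.int32(171), np.int32(182))
rubber_stopper 0.56 [402. 221.] rect 667 453 33 44 49 circ [667. 452.] 22 (np.int32(203), np.int32(421), np.int32(236))
rubber_stopper 0.32 [144. 136.] rect 392 519 73 54 57 circ [396. 516.] 39 (np.int32(104), np.int32(172), np.int32(182))
crucible 0.55 [173. 255.] rect 368 353 40 39 88 circ [369. 353.] 22 (np.int32(167), np.int32(180), np.int32(260))
crucible_coaster 0.46 [218. 174.] rect 598 210 48 47 43 circ [599. 211.] 25 (np.int32(171), np.int32(227), np.int32(186))
crucible_coaster 0.46 [118. 160.] rect 666 529 40 16 51 circ [661. 534.] 20 (np.int32(113), np.int32(123), np.int32(166))
crucible_coaster 0.44 [179. 252.] rect 371 335 50 26 4 circ [370. 344.] 25 (np.int32(175), np.int32(184), np.int32(261))
```

View pics/w9.png

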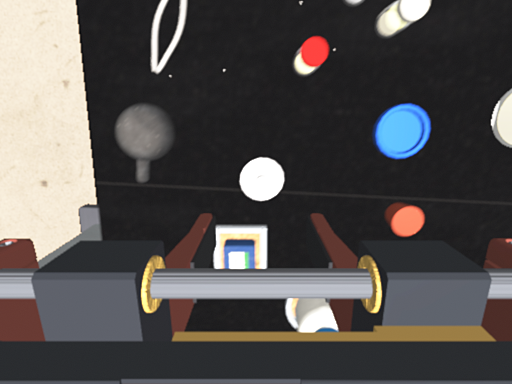

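The lid is at (262,179), free of its neighbours. Descend onto the knob.

{"method": "move_arm", "body": {"rows": [[0.2, -0.05, 3, 0, 55], [0, 0, 4, 0, 50], [0, 0, 4, 0, 50], [0, 0, 1.5, 0, 50], [0, 0, 0, 0, 50], [0, 0, 0, 0, 0], [0, 0, 0, 0, 0], [0, 0, 0, 0, 0], [0, 0, 0, 0, 0], [0, 0, 0, 0, 0]]}}

```text
t: 24.2
ee_pos: [513.5, 482.6, 10.0]
orientation: [2.163, 2.279, 0.002]
ft_force: [-0.1, -0.7, 6.0]
width: 13.2
grasp_force: 30.0
```

```bash
python3 - <<'E'
from h import *
s=st(); look(["lid"])
E
```

```text
t 24.2 tcp [513.5 482.6  10. ] yaw x-axis 93.0 w 13.162128808164125 gf 30.001722872257233 F [-0.1 -0.7  6. ] q [ 0.74  0.8   1.52 -0.    0.82  0.69]
lid 0.95 [260. 217.] rect 513 486 42 42 48 circ [514. 484.] 23 (np.int32(191), np.int32(295), np.int32(256))
```

{"method": "move_arm", "body": {"rows": [[0, 0, -4, 0, 0], [0, 0, -5, 0, 0], [-3.7, -3.0, -1, 0, 0], [-3.7, -3.0, 0, 0, 0], [-3.7, -3.0, 0, 0, 0], [-3.7, -3.0, 0, 0, 0], [-3.8, -3.0, 0, 0, 0], [0, 0, 0, 0, 0], [0, 0, 0, 0, 0]]}}

```text
t: 25.42
ee_pos: [374.0, 289.4, 109.6]
orientation: [2.163, 2.278, 0.003]
ft_force: [0.3, -0.5, 0.0]
width: 13.0
grasp_force: 30.0
```

```bash
python3 - <<'E'
from h import *
H["crucible"]=39; H["lid"]=95
s=st(); look(["crucible","crucible_coaster","lid"],"w10")
E
```

```text
t 25.425 tcp [374.  289.4 109.6] yaw x-axis 93.0 w 13.045859190221812 gf 29.999925792217255 F [ 0.3 -0.5  0. ] q [0.63 0.38 2.04 0.   0.72 0.58]
crucible 0.7 [260. 131.] rect 368 347 40 40 63 circ [367. 347.] 21 (np.int32(104), np.int32(281), np.int32(155))
crucible_coaster 0.87 [277. 112.] rect 378 355 31 52 43 circ [371. 349.] 26 (np.int32(98), np.int32(288), np.int32(151))
crucible_coaster 0.63 [465. 256.] rect 588 227 47 24 3 circ [588. 222.] 24 (np.int32(246), np.int32(484), np.int32(267))
lid 0.91 [259. 215.] rect 374 289 44 45 47 circ [374. 287.] 24 (np.int32(191), np.int32(295), np.int32(256))
```

View pics/w10.png

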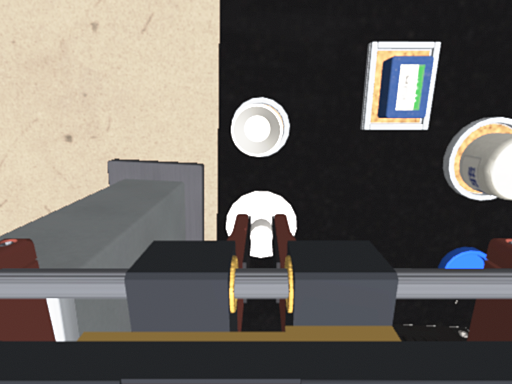

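The crucible at (260,130) stands uncovered in its coaster, and the lid is at (261,222) in the grip. Move over and check just above the rim.

{"method": "move_arm", "body": {"rows": [[2, -0.05, 0, 0, 0], [2, -0.05, 0, 0, 0], [1.9, -0.05, 0, 0, 0], [0, 0, 2.5, 0, 0], [0, 0, 2, 0, 0], [0, 0, 0, 0, 0], [0, 0, 0, 0, 0]]}}

```text
t: 26.5
ee_pos: [368.6, 348.4, 64.6]
orientation: [2.162, 2.279, 0.001]
ft_force: [-0.3, -0.3, -0.0]
width: 12.6
grasp_force: 30.0
```

```bash
python3 - <<'E'
from h import *
H["crucible"]=39; H["lid"]=55
s=st(); look(["crucible","crucible_coaster","lid"],"w11")
im=cv2.imread("pics/w11.png")[150:290,170:350]; cv2.imwrite("pics/w11c.png",cv2.resize(im,None,fx=4,fy=4,interpolation=2))
E
```

```text
t 26.5 tcp [368.6 348.4  64.6] yaw x-axis 93.0 w 12.550811760514017 gf 29.999865889549255 F [-0.3 -0.3 -0. ] q [0.73 0.5  1.98 0.   0.66 0.68]
crucible_coaster 0.82 [266. 188.] rect 372 361 31 53 86 circ [371. 350.] 27 (np.int32(169), np.int32(296), np.int32(209))
lid 0.75 [259. 216.] rect 368 350 44 42 52 circ [369. 347.] 23 (np.int32(191), np.int32(294), np.int32(256))
lid 0.38 [503. 227.] rect 527 351 17 25 16 circ [528. 351.] 15 (np.int32(211), np.int32(511), np.int32(250))
```

View pics/w11c.png

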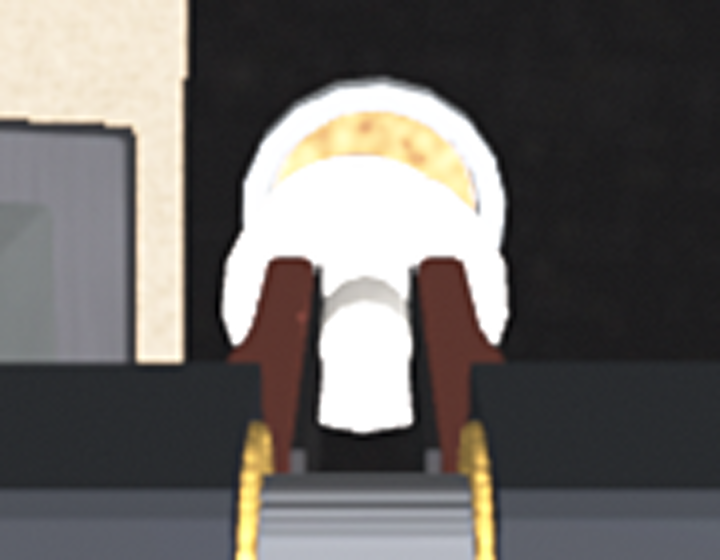

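The lid is centred within about 1–2 mm. Small correction, then lower.

{"method": "move_arm", "body": {"rows": [[-0.05, 0.1, 0.5, 0, 0], [0, 0, 0.5, 0, 0], [0, 0, 0.35, 0, 0], [0, 0, 0.1, 0, 0], [0, 0, 0, 0, 0], [0, 0, 0, 0, 0]]}}

```text
t: 27.45
ee_pos: [369.6, 347.2, 49.7]
orientation: [2.163, 2.279, 0.0]
ft_force: [-0.5, -0.2, -0.6]
width: 12.9
grasp_force: 30.0
```

{"method": "move_arm", "body": {"rows": [[0, 0, 0.1, 0, 0], [0, 0, 0, 0, 0], [0, 0, 0, 0, 0]]}}

```text
t: 27.82
ee_pos: [369.7, 347.3, 48.9]
orientation: [2.163, 2.279, 0.001]
ft_force: [-0.2, 0.3, 3.1]
width: 13.1
grasp_force: 30.0
```

Contact. Release and retreat.

{"method": "move_arm", "body": {"rows": [[0, 0, 0, 0, 45], [0, 0, 0, 0, 45], [0, 0, 0, 0, 45], [0, 0, -3, 0, 45], [0, 0, -5, 0, 45], [-3, 2, -5, 0, 45], [-4, 3, 0, 0, 45], [0, 0, 0, 0, 45]]}}

```text
t: 28.82
ee_pos: [424.8, 278.2, 179.5]
orientation: [2.166, 2.274, 0.003]
ft_force: [0.1, 0.2, 0.3]
width: 39.4
grasp_force: 0.0
```

```bash
python3 - <<'E'
from h import *
H["lid"]=40
s=st(); look(["crucible","crucible_coaster","lid","white_jar","jar_coaster","strip_box","box_tray"],"w12")
E
```

```text
t 28.825 tcp [424.8 278.2 179.5] yaw x-axis 92.8 w 39.379139783708965 gf 0.0 F [0.1 0.2 0.3] q [ 0.56  0.31  1.92 -0.    0.91  0.51]
crucible 0.28 [495.  30.] rect 659 449 36 33 16 circ [662. 450.] 21 (np.int32(5), np.int32(511), np.int32(42))
crucible_coaster 0.61 [394. 226.] rect 595 218 56 38 5 circ [596. 213.] 29 (np.int32(212), np.int32(412), np.int32(240))
crucible_coaster 0.59 [231. 114.] rect 385 348 24 50 5 circ [376. 348.] 25 (np.int32(90), np.int32(239), np.int32(135))
lid 0.77 [208. 114.] rect 370 347 44 44 89 circ [370. 347.] 23 (np.int32(91), np.int32(232), np.int32(134))
lid 0.29 [310.  76.] rect 486 386 55 68 3 circ [487. 386.] 42 (np.int32(43), np.int32(354), np.int32(114))
white_jar 0.93 [413. 136.] rect 593 327 82 56 3 circ [593. 327.] 41 (np.int32(116), np.int32(451), np.int32(167))
jar_coaster 0.89 [387. 122.] rect 581 332 79 67 76 circ [589. 330.] 41 (np.int32(104), np.int32(432), np.int32(171))
strip_box 0.92 [331.  78.] rect 493 388 38 50 3 circ [494. 388.] 30 (np.int32(55), np.int32(347), np.int32(104))
box_tray 0.65 [309.  71.] rect 493 390 61 72 3 circ [494. 390.] 45 (np.int32(44), np.int32(355), np.int32(113))
```

View pics/w12.png

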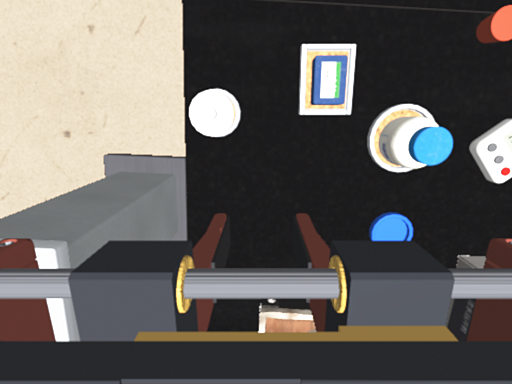

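The last view shows the lid level on the crucible in its coaster (215,112), the box in the tray (330,80) and the jar in its coaster (413,140). The robot touches nothing, so I'm handing in.

```bash
python3 -c "
from h import *
print(close_job())"
```

```text
the job is handed in; nothing more can be done
None
```

The job is handed in at about 29 s: the jar is in the large coaster, the box lies flat in the tray, the crucible stands in the cork small coaster with its lid put on last, and the timer, stopper and bulb were not touched.

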